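# Sort motor filters by heft: clogged to the basin, clean into the housing

## Task

Three motor filter cartridges on the bench look alike, but by weight one is packed with dust, one half loaded and one clean. Feel which is which: stand the heaviest upright in the enamel basin for washing, stand the lightest upright, right down on the floor of the white motor filter housing's open mouth, and leave the remaining one standing on the bench. Keep every cartridge upright, set it down rather than letting it drop, and leave the brush bar, crevice tool and jar alone.

Things in the scene. Friction and masses are not known exactly. Their poses are not given: they have to be found in the camera images.
- filter_a: one of three look-alike upright filter cartridges: 62 mm diameter, 100 mm tall, pale pleats between grey caps, grey grip fin on top (44 mm along its x, 12 mm thick along its y, 30 mm high, top at 130 mm). Origin: centre of the underside, z up. Sealed. They weigh about 0.11, 0.28 and 0.49 kg (within 6 %); which is which changes every time, whatever the name or place.
- filter_b: one of three look-alike upright filter cartridges: 62 mm diameter, 100 mm tall, pale pleats between grey caps, grey grip fin on top (44 mm along its x, 12 mm thick along its y, 30 mm high, top at 130 mm). Origin: centre of the underside, z up. Sealed. They weigh about 0.11, 0.28 and 0.49 kg (within 6 %); which is which changes every time, whatever the name or place.
- filter_c: one of three look-alike upright filter cartridges: 62 mm diameter, 100 mm tall, pale pleats between grey caps, grey grip fin on top (44 mm along its x, 12 mm thick along its y, 30 mm high, top at 130 mm). Origin: centre of the underside, z up. Sealed. They weigh about 0.11, 0.28 and 0.49 kg (within 6 %); which is which changes every time, whatever the name or place.
- basin: round shallow white enamel basin with a dark rim, fixed to the bench, 210 mm across the rim, 45 mm high; flat inner floor 6 mm above the bench and about 165 mm across. Origin: centre of the underside, z up.
- housing: squat white round motor filter housing with a three-lugged twist-lock ring, fixed, 128 mm diameter (156 over the lugs), 52 mm high; grey hose stub along its +x to 90 mm from the centre. Open round well in its top: 78 mm diameter, floor 15 mm above the bench. Origin: centre of the underside, z up. A cartridge stands loosely in the well; no turning needed.
- brush_bar: bystander: charcoal plastic brush roller lying along its y, 264 mm long, 40 mm square end blocks. Origin: centre of the underside.
- crevice_tool: bystander: short metal crevice tool lying along its y, about 205 mm long, 32 mm wide and high. Origin: on the bench near its middle.
- jar: bystander: white jar, 60 mm diameter, 80 mm high. Origin: centre of the underside.
There are look-alikes about, which are no part of the job. Leave any orange, purple or red look-alike of the filter_a alone.

How it is judged (in metres and radians):
At the end, for the whole second after the job is handed in: Heaviest (bears over 3.7 N) upright on the basin floor within 65 mm of its centre; lightest (0.5 to 1.9 N) upright on the housing well floor (13 mm of the axis, 4 mm of the floor); the other upright on the bench; upright: 0.12 rad; all at rest (((angle between filter_a's own z axis and vertical below 0.12 rad and horizontal distance between filter_a and basin below 0.065 m and z of filter_a in the frame of basin below 0.01 m and contact force between filter_a and basin above 3.7 N) or (angle between filter_b's own z axis and vertical below 0.12 rad and horizontal distance between filter_b and basin below 0.065 m and z of filter_b in the frame of basin below 0.01 m and contact force between filter_b and basin above 3.7 N) or (angle between filter_c's own z axis and vertical below 0.12 rad and horizontal distance between filter_c and basin below 0.065 m and z of filter_c in the frame of basin below 0.01 m and contact force between filter_c and basin above 3.7 N)) and ((angle between filter_a's own z axis and vertical below 0.12 rad and horizontal distance between filter_a and housing below 0.013 m and z of filter_a in the frame of housing below 0.019 m and contact force between filter_a and housing between 0.5 and 1.9 N) or (angle between filter_b's own z axis and vertical below 0.12 rad and horizontal distance between filter_b and housing below 0.013 m and z of filter_b in the frame of housing below 0.019 m and contact force between filter_b and housing between 0.5 and 1.9 N) or (angle between filter_c's own z axis and vertical below 0.12 rad and horizontal distance between filter_c and housing below 0.013 m and z of filter_c in the frame of housing below 0.019 m and contact force between filter_c and housing between 0.5 and 1.9 N)) and ((angle between filter_a's own z axis and vertical below 0.12 rad and height (world z) of filter_a between -0.004 and 0.004 m) or (angle between filter_b's own z axis and vertical below 0.12 rad and height (world z) of filter_b between -0.004 and 0.004 m) or (angle between filter_c's own z axis and vertical below 0.12 rad and height (world z) of filter_c between -0.004 and 0.004 m)) and linear speed of each of filter_a, filter_b, filter_c below 0.02 m/s and angular speed of each of filter_a, filter_b, filter_c below 0.2 rad/s); the robot touches nothing.
It fails at once if a cartridge is tipped over (more than 0.8 rad) (angle between any of filter_a, filter_b, filter_c's own z axis and vertical above 0.8 rad).
It fails at once if a cartridge is let fall: clear of the fingers while more than 45 mm above the bench ((height (world z) of filter_a above 0.045 m and contact force between filter_a and the fingers below 0.01 N) or (height (world z) of filter_b above 0.045 m and contact force between filter_b and the fingers below 0.01 N) or (height (world z) of filter_c above 0.045 m and contact force between filter_c and the fingers below 0.01 N)).
It fails at once if the brush bar, crevice tool or jar is moved more than 20 mm (distance of any of brush_bar, crevice_tool, jar from where it was at the start of the episode above 0.02 m).
It also fails if it takes over 72 s, if anything falls off the work surface, if the arm or the gripper's body presses on something with over 40 N, if the wrist force passes 120 N, or if a joint passes its speed limit or range.

## Robot

A 7-joint arm with a two-finger parallel gripper is mounted at the origin on the work surface. World frame = base frame: x ahead of the robot, y to its left, z up, the work surface at z = 0. Lengths are in mm, angles in rad, forces in N, time in s.
With the tool pointing down it reaches from about 400 to 875 mm from the base axis. Payload 4.4 kg.
Tool frame: the origin (TCP) lies between the finger pads; the fingertips stand finger_overhang ahead of it and the grasp point (between the pads) lies 2 mm behind it (finger_overhang is the distance from the TCP to the fingertips, in mm); z points along the fingers, y is the line along which they close (so a half turn about z gives the same grasp; the last joint's range is limited). The gripper opens to 85 mm and grips with 20 to 120 N. Pads are 22 mm wide; open, the fingers measure 114 mm over their backs; the gripper's body (76 mm by 85 mm) begins 54 mm behind the grasp point. The pads swing forward as they close: fully open they stand 13 mm farther back than shut.
Start: joints at [-1.293, 0.628, 0.038, 1.517, -0.027, 0.996, -0.02], TCP at [219.071, 611.985, 248.313] pointing down, gripper open.
Joint ranges: [-3.06, 3.06], [-0.37, 2.12], [-1.25, 1.32], [0.18, 2.47], [-1.1, 4.24], [0.23, 1.98], [-2.94, 2.94]. Speed limits (rad/s): [2.57, 2.57, 3.14, 3.14, 3.14, 3.14, 3.14].

## Interface

Orientations are given as a unit quaternion [w, x, y, z].
In Python, from bench import get_obs, grab_frame, camera_info, finish_job, masks_of, mark_of, finger_overhang gives the robot as it stands.
- The arm moves only by the shell command python3 -m pendant 'ROWS' [OPENING] [FORCE]. ROWS is JSON, a list of rows, each a list of 2 entries, a list of its own where there are three numbers: the shift along the world's x, y, z each as a share of 15 cm, from -1 to 1, then the turn about the world's z as a share of 60 degrees, from -1 to 1. A call has 1 to 5 rows; each row is the pose to reach, as a shift and turn from the pose commanded when the call began; what a row does not reach only later rows make up. A row lasts 1/10 s, in which the tool goes at most 50 mm and 8.59 degrees, less where a joint would pass 70% of its speed; a pose out of reach is approached as far as the arm can. A call with a number of a shift or a turn outside -1 to 1 is refused whole. A call with a gripper value outside its range is refused whole. OPENING is the opening, from -1 (shut) to 1 (fully open), set as the call begins (- or left out, the last holds). The fingers move at their own pace and stop on an object; FORCE is the grip in N (left out, the last holds). Time passes only in rows, so rows that repeat a pose let the fingers close. It gives the time, the measured TCP pose, the force, the opening and the grip force at its end, in the units of the state.
- get_obs(): the state, without advancing time (a new reading comes with each control period).
- grab_frame(name): name is "scene" or "top" or "wrist"; returns the picture (480x640x3 uint8, red, green, blue); there is no depth.
- camera_info(name): a dict with "intrinsics" (3x3 intrinsics, pixels), "eye" and "attitude" of the camera in the world. Camera axes: x right, y down, z forward; pixel columns grow to the right and rows downward; lengths in mm; the calibration is good to about 2 mm. The wrist camera is an equidistant fisheye: a pixel r from the principal point sees the ray r / f radians off the axis. A picture is of the moment at which its call begins: read the wrist's pose just before it. camera_info takes no time and is no camera call; for the wrist camera it gives the pose at the moment of the call.
- finish_job(): hands the job in; it is judged then, once.
Trained networks look in the newest picture that a camera, given by its name, has taken for a name from the list of things; names that differ only in an ending like _2 or _b are one class to them, and where a whole thing is asked for, a point or a joint stands for the part that bears it (a point fixed in the world has none). Each returns a list of dicts, best first, with "confidence" (0 to 1); they miss things now and then, are a little off and sometimes report something else, mostly with a low value. They report only what shows in the picture. A call takes as long as a camera call. They do not tell look-alikes from the thing itself.
- masks_of(camera, query): "mask" (480x640 bool, what is visible of it).
- mark_of(camera, query): "point" ([x, y, z] in mm, in world coordinates, good to about 4 mm: a listed point, or the origin of a listed thing).
The state is a dict: "time_s": time; "qpos": joint angles; "joint_velocities": joint speeds; "joint_efforts": joint torques, N m; "tcp_pos": TCP position; "tool_rot": TCP orientation; "ft_force": force on the tool from outside, world axes, zero at the start; "moment": the same for the moment, N m; "grip_width": opening from 0.0 (shut) to 1.0 (fully open); "grip_force": force on a finger pad.
Only numpy, scipy, OpenCV 4.12 (cv2) and the standard library are available. Lean on these libraries where they do the work, as an engineer would, in place of code of your own. Each camera call takes 0.05 s, during which the arm holds its last target. There are 200 camera calls.

## Working session

There is one attempt and no reset: what is moved stays moved. The work goes in short steps, Python scripts to look and compute and a shell command to move; the robot and the scene stay as the last step left them, time stands still between calls to the robot, and variables do not carry over. Pictures are saved under pics/ and viewed, at most 11 in all, crops included, and the job is handed in when it is done.

```bash
mkdir -p pics; ls; python3 - <<'E'
from bench import *
import cv2,numpy as np
print(get_obs(),finger_overhang)
for c in ["top","scene"]:
    f=grab_frame(c); cv2.imwrite(f"pics/{c}0.png",f[:,:,::-1])
    print(c,camera_info(c))
    for q in ["filter_a","basin","housing","jar","brush_bar","crevice_tool"]:
        M=masks_of(c,q)
        for m in mark_of(c,q): print(c,q,round(m["confidence"],2),np.round(m["point"],1))
        print("  masks",[(round(m["confidence"],2),[int(v) for v in np.argwhere(m["mask"]).mean(0)[::-1]]) for m in M if m["mask"].any()])
E
```

```text
pics
{'time_s': 0.0, 'qpos': array([-1.2927716 ,  0.6293248 ,  0.03842916,  1.51839265, -0.02702066,
        0.9963116 , -0.01997649]), 'joint_velocities': array([ 1.19742928e-03, -6.37085965e-04, -8.26464373e-04, -3.83643984e-05,
        1.02781057e-03,  2.01137227e-03,  1.13800657e-03]), 'joint_efforts': array([-1.60312670e-04, -5.63386524e+01,  1.22636274e+00, -1.93441933e+01,
        1.10826746e-02,  1.04859477e-02,  7.75267296e-06]), 'tcp_pos': array([218.86399222, 611.39756942, 247.39477008]), 'tool_rot': array([-1.64138487e-04,  1.71055891e-01,  9.85260860e-01, -9.45402086e-04]), 'ft_force': array([-0.36616792,  0.66662284,  1.07918375]), 'moment': array([-0.02604403, -0.07255822,  0.03424067]), 'grip_force': 0.0, 'grip_width': 1.0008878621852106} 17.0
top {'intrinsics': array([[587.09257222,   0.        , 323.17057584],
       [  0.        , 587.09257222, 244.55525507],
       [  0.        ,   0.        ,   1.        ]]), 'eye': array([ 465.27598171,   22.7862099 , 1396.59743204]), 'attitude': array([-0.02225972,  0.71300435, -0.69967895,  0.0397325 ])}
top filter_a 0.94 [ 40
[... 1017 characters left out ...]
r_a 0.94 [448.   87.4  -2.9]
scene filter_a 0.86 [498.8 -92.1   0.8]
scene filter_a 0.85 [541.5  19.1   3.7]
scene filter_a 0.81 [ 592.4 -127.4    1.1]
scene filter_a 0.76 [ 404.2 -125.9    1.4]
  masks [(0.97, [365, 189]), (0.94, [298, 262]), (0.88, [247, 220]), (0.8, [280, 190]), (0.77, [322, 217]), (0.72, [279, 147])]
scene basin 0.71 [ 488.1 -357.9   -0.7]
  masks [(0.86, [167, 165])]
scene housing 0.62 [465.4 318.7  -0.9]
  masks [(0.64, [470, 230]), (0.51, [280, 189])]
scene jar 0.9 [394.7   5.4   1.7]
  masks [(0.77, [334, 168])]
scene brush_bar 0.89 [ 7.467e+02 -1.454e+02  3.000e-01]
  masks [(0.69, [211, 289])]
scene crevice_tool 0.96 [735.6 192.2   1.6]
  masks [(0.71, [380, 330])]
```

```bash
python3 - <<'E'
import cv2
a=cv2.imread("pics/top0.png")
c=a[170:360,140:540]; cv2.imwrite("pics/c1.png",cv2.resize(c,None,fx=2,fy=2,interpolation=cv2.INTER_CUBIC))
c=cv2.imread("pics/scene0.png")[110:310,200:440]; cv2.imwrite("pics/c2.png",cv2.resize(c,None,fx=3,fy=3,interpolation=cv2.INTER_CUBIC))
E
```

```text
(no output)
```

View pics/c1.png

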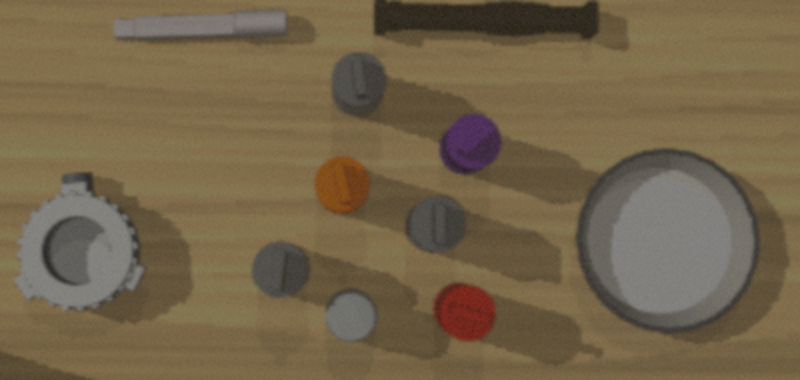

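View pics/c2.png

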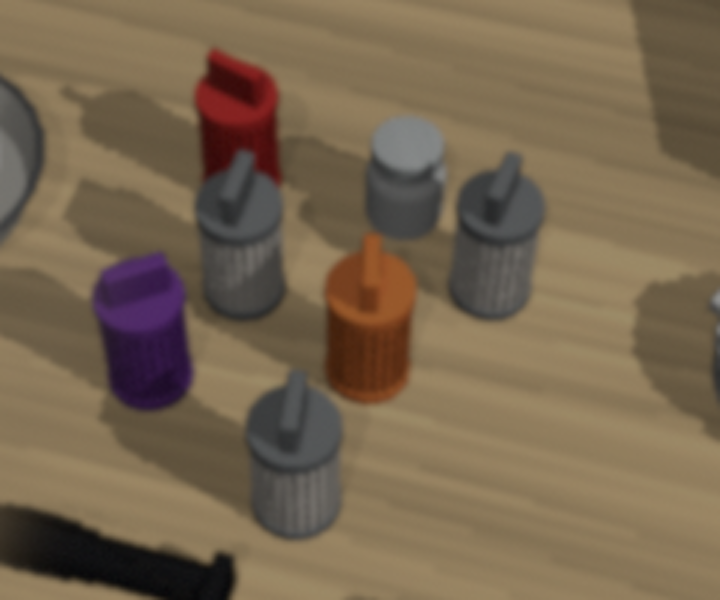

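The grey cartridges are at top pixels (318,211), (357,281) and (280,304). Things that could be taken for them are orange (312,262), purple (375,241), red (372,325), and the white jar (315,326). I'll take the three grey ones, as described. Next I rectify a close crop of each onto the fin-top plane.

```bash
cat > h.py <<'E'
from bench import *
import cv2,numpy as np
from scipy.spatial.transform import Rotation as R
def project(info,P,fish=False):
    w,x,y,z=info["attitude"]; r=R.from_quat([x,y,z,w])
    c=r.inv().apply(np.reshape(P,(-1,3))-info["eye"]); K=info["intrinsics"]
    if fish:
        rho=np.hypot(c[:,0],c[:,1])+1e-9; t=np.arctan2(rho,c[:,2]); n=c[:,:2]/rho[:,None]*t[:,None]
    else: n=c[:,:2]/c[:,2:]
    return n@K[:2,:2].T+K[:2,2]
def rectify(img,info,cx,cy,z,half,n,fish=False):
    # rows: +x up, columns: +y left ; n pixels for 2*half mm
    u=(np.arange(n)+.5)/n*2*half-half
    Y,X=np.meshgrid(cy-u,cx-u)
    p=project(info,np.stack([X,Y,0*X+z],-1),fish).astype(np.float32).reshape(n,n,2)
    return cv2.remap(img,p[...,0],p[...,1],cv2.INTER_CUBIC)
def look(tag,cam,pts,z,half,n):
    info=camera_info(cam); img=grab_frame(cam)[:,:,::-1].copy()
    t=[]
    for x,y in pts:
        k=rectify(img,info,x,y,z,half,n,cam=="wrist")
        k=cv2.convertScaleAbs(k,alpha=1.8); s=n/(2*half)
        for m in range(-int(half)//10*10,int(half)+1,10):
            p=int(n/2+m*s); cv2.line(k,(p,0),(p,6),(0,255,0),1); cv2.line(k,(0,p),(6,p),(0,255,0),1)
        cv2.drawMarker(k,(n//2,n//2),(0,255,0),0,10,1)
        t.append(k)
    cv2.imwrite(f"pics/{tag}.png",np.hstack(t))
E
python3 - <<'E'
from h import *
print(project(camera_info("top"),[[662.3,2.8,65]]))
look("fins","top",[(662.3,2.8),(499.8,-91.6),(448,87.4)],130,45,260)
E
```

```text
[[318.58495673 209.81120187]]
```

View pics/fins.png

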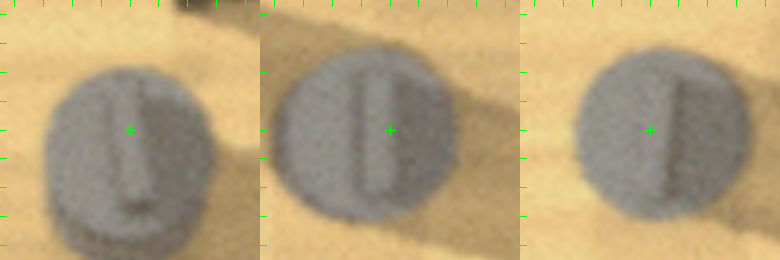

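Fin centres come out at about A (659.5, 2, yaw +7°), B (500, -88, yaw 0°) and C (445.5, 85, yaw -4°), all grey-capped. I go to C first.

```bash
P="python3 -m pendant"
$P '[[[0.38,-0.88,0],0.09],[[0.38,-0.88,0],0.09],[[0.38,-0.88,0],0.09]]' 0.0 60
$P '[[[0.38,-0.88,0],0.09],[[0.38,-0.88,0],0.09],[[0.38,-0.88,0],0.09]]'
$P '[[[0.38,-0.88,0],0.08],[[0.38,-0.88,0],0.08],[[0.38,-0.88,0],0.08]]'
$P '[[[0.37,-0.87,0],0],[[0.37,-0.87,0],0],[[0.37,-0.87,0],0],[[0.37,-0.87,0],0],[[0.37,-0.87,0],0]]'
python3 -c "
from h import *
o=get_obs();print(R.from_quat(np.roll(o['tool_rot'],-1)).as_matrix().round(3),o['ft_force'])
look('wC','wrist',[(446,85)],130,45,300)"
```

```text
time_s: 1.65
tcp_pos: [277.0, 477.7, 248.2]
tool_rot: [0.0, 0.125, 0.992, -0.0]
ft_force: [1.1, 0.6, -0.1]
grip_width: 0.517
grip_force: 0.0
time_s: 1.95
tcp_pos: [334.0, 345.5, 248.6]
tool_rot: [0.0, 0.078, 0.997, -0.0]
ft_force: [1.3, -1.0, 1.1]
grip_width: 0.496
grip_force: 0.0
time_s: 2.25
tcp_pos: [390.9, 213.6, 248.7]
tool_rot: [0.0, 0.036, 0.999, 0.0]
ft_force: [0.7, -0.3, 0.4]
grip_width: 0.501
grip_force: 0.0
time_s: 2.75
tcp_pos: [445.9, 84.7, 248.4]
tool_rot: [0.0, 0.037, 0.999, 0.0]
ft_force: [0.0, 0.1, -0.2]
grip_width: 0.498
grip_force: 0.0
[[-0.997  0.074  0.   ]
 [ 0.074  0.997  0.   ]
 [-0.     0.    -1.   ]] [ 0.03968211  0.06099754 -0.21675061]
```

View pics/wC.png

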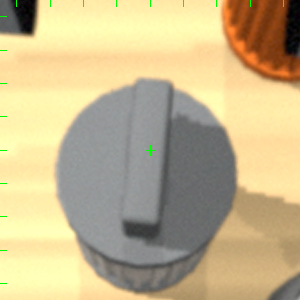

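The crop shows a grey-capped cartridge with its fin centred at (147,151), about 1 mm off, at yaw -5°. The tool is lined up, so I descend and grip.

```bash
P="python3 -m pendant"
$P '[[[0,0.01,-0.3],0],[[0,0.01,-0.6],0],[[0,0.01,-0.75],0],[[0,0.01,-0.83],0],[[0,0.01,-0.83],0]]'
$P '[[[0,0,0],0],[[0,0,0],0],[[0,0,0],0],[[0,0,0],0],[[0,0,0],0]]' -1 60
$P '[[[0,0,0.05],0],[[0,0,0.15],0],[[0,0,0.3],0],[[0,0,0.3],0],[[0,0,0.3],0]]'
$P '[[[0,0,0],0],[[0,0,0],0],[[0,0,0],0],[[0,0,0],0],[[0,0,0],0]]'
$P '[[[0,0,0],0],[[0,0,0],0],[[0,0,0],0]]'
```

```text
time_s: 3.3
tcp_pos: [443.9, 88.7, 122.3]
tool_rot: [-0.002, 0.034, 0.999, -0.0]
ft_force: [0.4, 0.4, -0.7]
grip_width: 0.498
grip_force: 0.0
time_s: 3.8
tcp_pos: [446.1, 87.1, 124.5]
tool_rot: [0.001, 0.036, 0.999, 0.0]
ft_force: [-1.2, -0.4, 5.3]
grip_width: 0.123
grip_force: 62.3
time_s: 4.3
tcp_pos: [445.7, 87.0, 169.2]
tool_rot: [0.0, 0.036, 0.999, 0.0]
ft_force: [-0.8, 0.9, -0.7]
grip_width: 0.13
grip_force: 61.3
time_s: 4.8
tcp_pos: [445.5, 87.0, 168.6]
tool_rot: [-0.0, 0.036, 0.999, -0.0]
ft_force: [0.5, 0.6, -1.8]
grip_width: 0.124
grip_force: 61.3
time_s: 5.1
tcp_pos: [445.6, 87.0, 168.8]
tool_rot: [-0.0, 0.036, 0.999, 0.0]
ft_force: [0.1, 0.1, -1.3]
grip_width: 0.124
grip_force: 61.3
```

```bash
cat >> h.py <<'E'
def weigh(n=14):
    f=[]; tq=[]
    for _ in range(n):
        grab_frame("wrist"); o=get_obs(); f.append(o["ft_force"][2]); tq.append(o["joint_efforts"])
    print("Fz",np.mean(f).round(2),"sd",np.std(f).round(2),"tau",np.mean(tq,0).round(2))
E
python3 -c "
from h import *
weigh()"
```

```text
Fz -1.11 sd 0.58 tau [-0.000e+00 -4.139e+01  7.300e-01 -1.188e+01  1.000e-02  0.000e+00
 -0.000e+00]
```

C weighs 1.1 N, so it is the lightest. Now I locate the housing well precisely.

```bash
python3 - <<'E'
from h import *
look('hous','top',[(465,317)],52,100,600)
E
```

```text
(no output)
```

View pics/hous.png

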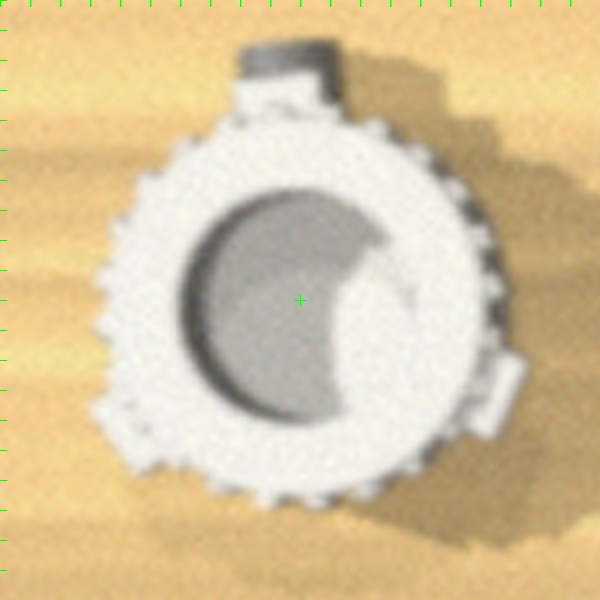

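The well rim is centred near (297,306) in the crop, so the well is at about (463, 318–319).

```bash
P="python3 -m pendant"
$P '[[[0,0,0.15],0],[[0,0.1,0.3],0],[[0.03,0.3,0.3],0],[[0.06,0.5,0.3],0],[[0.06,0.75,0.3],0]]'
$P '[[[0.01,0.2,0],0],[[0.03,0.4,0],0],[[0.05,0.6,0],0],[[0.056,0.75,0],0],[[0.056,0.797,0],0]]'
$P '[[[0,0,0],0],[[0,0,0],0],[[0,0,0],0],[[0,0,0],0]]'
python3 -c "
from h import *
look('wh','wrist',[(463,319)],52,80,480)"
```

```text
time_s: 6.35
tcp_pos: [455.4, 199.5, 214.2]
tool_rot: [0.001, 0.037, 0.999, -0.0]
ft_force: [-0.2, 1.0, -1.7]
grip_width: 0.121
grip_force: 61.3
time_s: 6.85
tcp_pos: [462.3, 322.2, 213.6]
tool_rot: [-0.0, 0.034, 0.999, 0.001]
ft_force: [0.4, 0.4, -0.8]
grip_width: 0.126
grip_force: 61.3
time_s: 7.25
tcp_pos: [463.3, 317.6, 213.9]
tool_rot: [-0.0, 0.037, 0.999, -0.0]
ft_force: [-0.7, 0.3, -1.2]
grip_width: 0.125
grip_force: 61.3
```

View pics/wh.png

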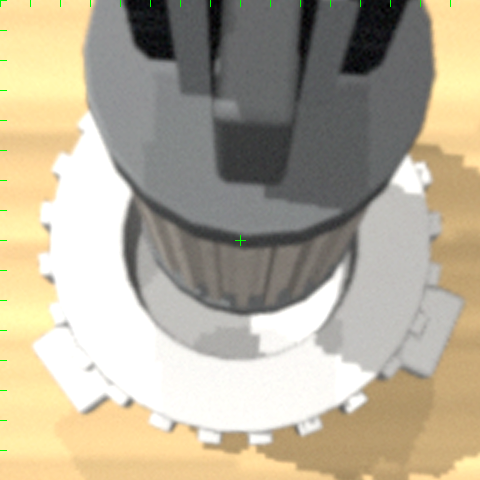

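The well rim spans 124–357 in columns with its bottom at 358. That centres it at (463, 319), and the tool is within 1.5 mm. Lowering.

```bash
P="python3 -m pendant"
$P '[[[0,0.01,-0.1],0],[[0,0.01,-0.2],0],[[0,0.01,-0.3],0],[[0,0.01,-0.38],0],[[0,0.01,-0.44],0]]'
$P '[[[0,0,-0.02],0],[[0,0,-0.04],0],[[0,0,-0.05],0],[[0,0,-0.06],0],[[0,0,-0.06],0]]'
$P '[[[0,0,0],0],[[0,0,0],0],[[0,0,0],0]]'
```

```text
time_s: 7.8
tcp_pos: [462.9, 320.1, 147.0]
tool_rot: [-0.0, 0.036, 0.999, -0.0]
ft_force: [0.1, 0.4, -2.0]
grip_width: 0.125
grip_force: 61.4
time_s: 8.3
tcp_pos: [463.3, 320.7, 139.6]
tool_rot: [0.0, 0.036, 0.999, 0.0]
ft_force: [0.1, -0.4, 3.3]
grip_width: 0.124
grip_force: 62.0
time_s: 8.6
tcp_pos: [463.3, 320.7, 139.6]
tool_rot: [0.0, 0.036, 0.999, 0.0]
ft_force: [-1.4, -1.5, 5.6]
grip_width: 0.124
grip_force: 62.3
```

```bash
P="python3 -m pendant"
$P '[[[0,0,0],0],[[0,0,0],0],[[0,0,0],0],[[0,0,0],0],[[0,0,0],0]]' 0.0
$P '[[[0,0,0.1],0],[[0,0,0.3],0],[[0,0,0.6],0],[[0,0,0.7],0],[[0,0,0.7],0]]'
$P '[[[0.08,-0.91,0],0.07],[[0.08,-0.91,0],0.07],[[0.08,-0.91,0],0.07]]'
$P '[[[0.08,-0.91,0],0],[[0.08,-0.91,0],0],[[0.08,-0.91,0],0]]'
$P '[[[0.08,-0.91,0],0],[[0.08,-0.91,0],0],[[0.08,-0.91,0],0],[[0.08,-0.91,0],0],[[0.08,-0.91,0],0]]'
python3 -c "
from h import *
look('wB','wrist',[(500,-88)],130,45,300); weigh(8)
print([ (np.round(m['point'],1),m['confidence']) for m in mark_of('top','filter_a')] if grab_frame('top') is not None else 0)"
```

```text
time_s: 9.1
tcp_pos: [463.0, 320.5, 138.7]
tool_rot: [-0.0, 0.036, 0.999, -0.0]
ft_force: [0.1, -0.2, 0.2]
grip_width: 0.5
grip_force: 0.0
time_s: 9.6
tcp_pos: [464.4, 321.5, 246.5]
tool_rot: [0.002, 0.036, 0.999, 0.002]
ft_force: [0.4, -0.4, 0.0]
grip_width: 0.501
grip_force: 0.0
time_s: 9.9
tcp_pos: [474.1, 180.6, 242.4]
tool_rot: [-0.001, -0.0, 1.0, -0.001]
ft_force: [0.8, 0.4, 0.9]
grip_width: 0.498
grip_force: 0.0
time_s: 10.2
tcp_pos: [485.9, 43.9, 242.5]
tool_rot: [-0.001, 0.0, 1.0, -0.001]
ft_force: [0.5, -0.1, 0.7]
grip_width: 0.5
grip_force: 0.0
time_s: 10.7
tcp_pos: [498.1, -89.6, 242.5]
tool_rot: [-0.001, 0.0, 1.0, 0.0]
ft_force: [-0.2, 0.1, -0.1]
grip_width: 0.496
grip_force: 0.0
Fz 0.15 sd 0.41 tau [ 2.800e-01 -4.258e+01  9.800e-01 -1.642e+01  2.000e-02  0.000e+00
 -0.000e+00]
[(array([466.2, 323.6,  16. ]), 0.89), (array([539.4,  19.2,   2.2]), 0.74), (array([499.5, -90.1,  -1. ]), 0.65), (array([660.3,  -1.6,  -2.8]), 0.61)]
```

View pics/wB.png

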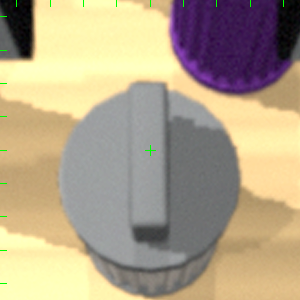

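B's fin runs from (150,83) to (149,225), so it sits at (499,-88) with yaw 0. The tool is aligned, and filter C reads z=16 in the well.

```bash
P="python3 -m pendant"
$P '[[[0,0.01,-0.3],0],[[0,0.01,-0.6],0],[[0,0.01,-0.73],0],[[0,0.01,-0.79],0],[[0,0.01,-0.79],0]]'
$P '[[[0,0,0],0],[[0,0,0],0],[[0,0,0],0],[[0,0,0],0],[[0,0,0],0]]' -1 60
$P '[[[0,0,0.05],0],[[0,0,0.15],0],[[0,0,0.25],0],[[0,0,0.25],0],[[0,0,0.25],0]]'
$P '[[[0,0,0],0],[[0,0,0],0],[[0,0,0],0]]'
python3 -c "
from h import *
weigh()"
```

```text
time_s: 11.75
tcp_pos: [498.6, -87.4, 124.6]
tool_rot: [-0.001, -0.001, 1.0, 0.0]
ft_force: [-0.4, -0.0, -0.4]
grip_width: 0.494
grip_force: 0.0
time_s: 12.25
tcp_pos: [500.4, -87.7, 126.8]
tool_rot: [0.002, -0.001, 1.0, -0.0]
ft_force: [0.0, 0.3, 7.3]
grip_width: 0.127
grip_force: 60.7
time_s: 12.75
tcp_pos: [498.7, -87.4, 162.9]
tool_rot: [0.0, -0.001, 1.0, -0.0]
ft_force: [0.4, -0.5, -2.5]
grip_width: 0.126
grip_force: 59.5
time_s: 13.05
tcp_pos: [498.6, -87.4, 162.2]
tool_rot: [-0.001, -0.001, 1.0, 0.0]
ft_force: [-0.3, 0.1, -3.1]
grip_width: 0.132
grip_force: 59.4
Fz -2.63 sd 0.38 tau [-0.000e+00 -4.711e+01  1.020e+00 -1.343e+01  1.000e-02  1.000e-02
 -0.000e+00]
```

B weighs 2.63 N, the middle one. I set it back down and move to A.

```bash
P="python3 -m pendant"
$P '[[[0,0,-0.08],0],[[0,0,-0.16],0],[[0,0,-0.21],0],[[0,0,-0.24],0],[[0,0,-0.24],0]]'
$P '[[[0,0,0],0],[[0,0,0],0],[[0,0,0],0],[[0,0,0],0],[[0,0,0],0]]' 0.0
$P '[[[0,0,0.1],0],[[0,0,0.3],0],[[0,0,0.6],0],[[0,0,0.8],0],[[0,0,0.8],0]]'
$P '[[[0.5,0.3,0],0.06],[[0.5,0.3,0],0.06],[[0.5,0.3,0],0.06]]'
$P '[[[0.57,0.3,0],0.06],[[0.57,0.3,0],0.06],[[0.57,0.3,0],0.06],[[0.57,0.3,0],0.06],[[0.57,0.3,0],0.06]]'
python3 -c "
from h import *
look('wA','wrist',[(659.5,2)],130,45,300)"
```

```text
time_s: 14.25
tcp_pos: [498.2, -87.4, 127.0]
tool_rot: [-0.001, -0.001, 1.0, 0.0]
ft_force: [-3.5, 0.7, 6.7]
grip_width: 0.126
grip_force: 60.7
time_s: 14.75
tcp_pos: [499.0, -87.5, 126.7]
tool_rot: [-0.0, -0.001, 1.0, -0.0]
ft_force: [-0.4, 0.1, 0.2]
grip_width: 0.498
grip_force: 0.0
time_s: 15.25
tcp_pos: [501.7, -87.9, 250.9]
tool_rot: [0.004, -0.001, 1.0, -0.001]
ft_force: [0.9, 0.2, 0.2]
grip_width: 0.505
grip_force: 0.0
time_s: 15.55
tcp_pos: [577.7, -38.0, 245.8]
tool_rot: [0.002, -0.035, 0.999, 0.001]
ft_force: [-0.3, -0.0, -0.5]
grip_width: 0.503
grip_force: 0.0
time_s: 16.05
tcp_pos: [658.0, 1.3, 245.9]
tool_rot: [-0.001, -0.063, 0.998, -0.0]
ft_force: [-0.4, -0.1, -0.3]
grip_width: 0.499
grip_force: 0.0
```

View pics/wA.png

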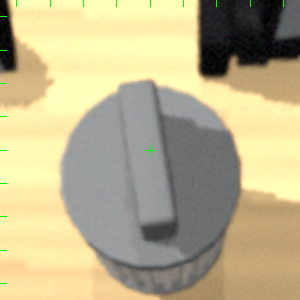

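A's fin is centred at (147,153) with yaw 8°, about 1.5 mm off. Gripping.

```bash
P="python3 -m pendant"
$P '[[[0,0.01,-0.3],0.02],[[0,0.01,-0.6],0.02],[[0,0.01,-0.73],0.02],[[0,0.01,-0.8],0.02],[[0,0.01,-0.8],0.02]]'
$P '[[[0,0,0],0],[[0,0,0],0],[[0,0,0],0],[[0,0,0],0],[[0,0,0],0]]' -1 80
$P '[[[0,0,0.05],0],[[0,0,0.15],0],[[0,0,0.25],0],[[0,0,0.25],0],[[0,0,0.25],0]]'
$P '[[[0,0,0],0],[[0,0,0],0],[[0,0,0],0]]'
python3 -c "
from h import *
weigh(10)"
```

```text
time_s: 16.6
tcp_pos: [658.3, 3.2, 126.0]
tool_rot: [-0.001, -0.074, 0.997, -0.0]
ft_force: [0.1, 0.6, -0.2]
grip_width: 0.501
grip_force: 0.0
time_s: 17.1
tcp_pos: [660.8, 3.4, 128.9]
tool_rot: [0.002, -0.074, 0.997, -0.0]
ft_force: [0.3, -1.4, 6.7]
grip_width: 0.119
grip_force: 80.3
time_s: 17.6
tcp_pos: [660.1, 4.2, 165.1]
tool_rot: [0.001, -0.074, 0.997, 0.0]
ft_force: [1.0, 1.5, -5.0]
grip_width: 0.11
grip_force: 78.7
time_s: 17.9
tcp_pos: [659.1, 4.0, 163.7]
tool_rot: [-0.001, -0.074, 0.997, 0.0]
ft_force: [1.2, -0.1, -5.3]
grip_width: 0.101
grip_force: 78.2
Fz -4.86 sd 0.46 tau [-0.000e+00 -6.246e+01  8.400e-01 -1.857e+01  1.000e-02 -0.000e+00
  0.000e+00]
```

A weighs 4.86 N, the heaviest. I lift it over the others and carry it to the basin.

```bash
P="python3 -m pendant"
$P '[[[0,0,0.15],0],[[0,0,0.35],0],[[0,0,0.6],0],[[0,0,0.8],0],[[0,0,0.9],0]]' -1 90
$P '[[[-0.05,-0.1,0],0],[[-0.15,-0.3,0],0],[[-0.25,-0.5,0],0],[[-0.35,-0.7,0],0],[[-0.45,-0.9,0],0]]'
$P '[[[-0.1,-0.2,0],0],[[-0.2,-0.4,0],0],[[-0.3,-0.6,0],0],[[-0.38,-0.8,0],0],[[-0.4,-0.9,0],0]]'
$P '[[[-0.1,-0.2,0],0],[[-0.2,-0.4,0],0],[[-0.28,-0.58,0],0],[[-0.31,-0.62,0],0],[[-0.31,-0.62,0],0]]'
$P '[[[0,0,0],0],[[0,0,0],0],[[0,0,0],0]]'
python3 -c "
from h import *
look('scA','wrist',[(485,-359)],45,120,480)"
```

```text
time_s: 18.9
tcp_pos: [660.8, 4.0, 303.0]
tool_rot: [0.003, -0.074, 0.997, -0.0]
ft_force: [1.4, -0.1, -4.1]
grip_width: 0.093
grip_force: 90.6
time_s: 19.4
tcp_pos: [589.3, -133.4, 297.7]
tool_rot: [-0.002, -0.074, 0.997, -0.0]
ft_force: [0.3, -0.4, -5.4]
grip_width: 0.1
grip_force: 91.4
time_s: 19.9
tcp_pos: [527.6, -270.9, 298.0]
tool_rot: [-0.002, -0.071, 0.997, -0.001]
ft_force: [-0.0, -1.3, -4.3]
grip_width: 0.094
grip_force: 91.8
time_s: 20.4
tcp_pos: [483.6, -360.3, 298.3]
tool_rot: [-0.001, -0.072, 0.997, 0.0]
ft_force: [0.8, 0.9, -5.1]
grip_width: 0.094
grip_force: 92.5
time_s: 20.7
tcp_pos: [486.4, -357.5, 299.2]
tool_rot: [0.0, -0.075, 0.997, 0.0]
ft_force: [-0.4, -0.1, -4.6]
grip_width: 0.092
grip_force: 92.6
```

View pics/scA.png

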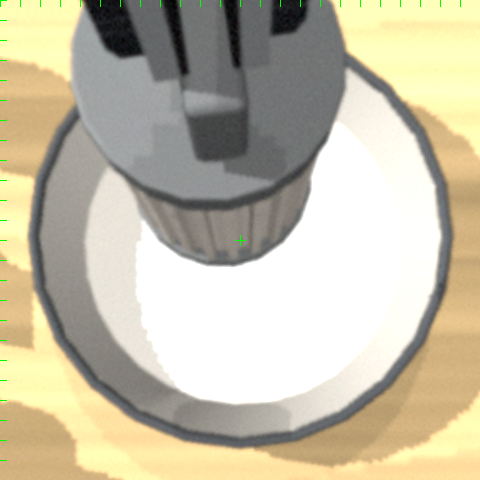

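The cartridge hangs upright, centred over the basin. Lowering it gently.

```bash
P="python3 -m pendant"
$P '[[[0,0,-0.15],0],[[0,0,-0.35],0],[[0,0,-0.6],0],[[0,0,-0.8],0],[[0,0,-0.95],0]]'
$P '[[[0,0,-0.03],0],[[0,0,-0.06],0],[[0,0,-0.09],0],[[0,0,-0.11],0],[[0,0,-0.13],0]]'
$P '[[[0,0,-0.01],0],[[0,0,-0.02],0],[[0,0,-0.03],0],[[0,0,-0.03],0],[[0,0,-0.03],0]]'
```

```text
time_s: 21.25
tcp_pos: [485.2, -357.8, 154.8]
tool_rot: [-0.001, -0.075, 0.997, 0.001]
ft_force: [-0.3, -1.0, -4.5]
grip_width: 0.093
grip_force: 93.4
time_s: 21.75
tcp_pos: [489.2, -361.6, 148.3]
tool_rot: [0.005, -0.074, 0.997, -0.004]
ft_force: [-13.5, 9.9, 71.7]
grip_width: 0.094
grip_force: 102.9
time_s: 22.25
tcp_pos: [491.0, -363.2, 148.7]
tool_rot: [0.008, -0.074, 0.997, -0.006]
ft_force: [-14.8, 10.9, 80.1]
grip_width: 0.089
grip_force: 104.3
```

Contact came at z≈149, so the cartridge slid down in the grip. I ease off the pressure.

```bash
P="python3 -m pendant"
$P '[[[0,0,0.06],0],[[0,0,0.12],0],[[0,0,0.12],0],[[0,0,0.12],0]]'
python3 -c "
from h import *
weigh(3)
look('bas2','wrist',[(485,-359)],45,120,480)
f=grab_frame('scene'); print([ (np.round(m['point'],1),m['confidence']) for m in mark_of('scene','filter_a')])"
```

```text
time_s: 22.65
tcp_pos: [485.4, -358.8, 150.2]
tool_rot: [-0.0, -0.074, 0.997, 0.0]
ft_force: [-0.3, 0.1, -5.0]
grip_width: 0.095
grip_force: 92.5
Fz -5.27 sd 0.61 tau [-1.000e-02 -5.846e+01  1.190e+00 -1.661e+01  1.000e-02 -2.000e-02
 -0.000e+00]
[(array([542.2,  20. ,   2.5]), 0.93), (array([ 5.919e+02, -1.271e+02,  4.000e-01]), 0.84), (array([498.1, -89.9,  -0.9]), 0.76), (array([ 487.1, -356.3,    9.6]), 0.72), (array([462.9, 320.2,  14.2]), 0.6), (array([ 405.5, -125.6,   -2.4]), 0.59)]
```

View pics/bas2.png

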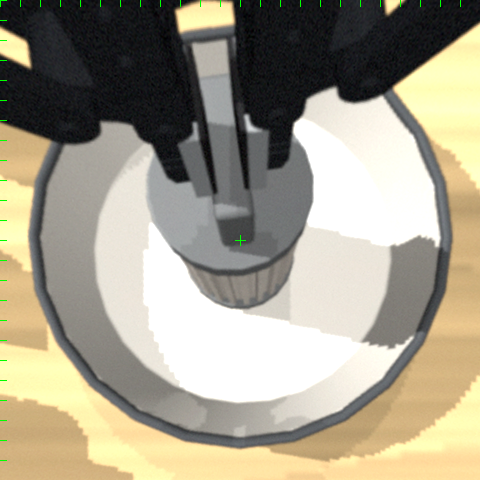

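The cartridge is upright in the basin, centred and hanging about 2 mm above the floor. I lower it in small steps.

```bash
P="python3 -m pendant"
$P '[[[0,0,-0.005],0],[[0,0,-0.01],0],[[0,0,-0.01],0],[[0,0,-0.01],0],[[0,0,-0.01],0]]'
$P '[[[0,0,-0.005],0],[[0,0,-0.01],0],[[0,0,-0.01],0],[[0,0,-0.01],0],[[0,0,-0.01],0]]'
python3 -c "
from h import *
weigh(6)"
```

```text
time_s: 23.45
tcp_pos: [485.5, -359.0, 149.4]
tool_rot: [0.0, -0.074, 0.997, -0.0]
ft_force: [-0.5, 0.0, -4.7]
grip_width: 0.091
grip_force: 92.5
time_s: 23.95
tcp_pos: [485.6, -359.2, 148.5]
tool_rot: [0.0, -0.074, 0.997, -0.0]
ft_force: [-3.2, 0.4, 4.8]
grip_width: 0.094
grip_force: 93.9
Fz 5.62 sd 0.44 tau [ -0.38 -51.83   0.69 -15.21  -0.12  -0.84  -0.  ]
```

It is on the floor. I release, retreat and verify.

```bash
P="python3 -m pendant"
$P '[[[0,0,0],0],[[0,0,0],0],[[0,0,0],0],[[0,0,0],0],[[0,0,0],0]]' 0.0
$P '[[[0,0,0.1],0],[[0,0,0.3],0],[[0,0,0.6],0],[[0,0,0.9],0],[[0,0,0.9],0]]'
$P '[[[0.1,0,0],0],[[0,0,0],0],[[0,0,0],0]]'
python3 -c "
from h import *
for c in ('scene','top'):
  f=grab_frame(c); print(c,[ (np.round(m['point'],1),round(m['confidence'],2)) for m in mark_of(c,'filter_a')])
  for q in ('jar','brush_bar','crevice_tool'): print(q,[np.round(m['point'],0) for m in mark_of(c,q)])
  if c=='scene': cv2.imwrite('pics/end.png',cv2.convertScaleAbs(f[:,:,::-1],alpha=1.5))
"
```

```text
time_s: 24.75
tcp_pos: [485.6, -359.0, 147.7]
tool_rot: [0.0, -0.074, 0.997, -0.0]
ft_force: [0.2, -0.2, -0.1]
grip_width: 0.499
grip_force: 0.0
time_s: 25.25
tcp_pos: [488.6, -361.3, 289.5]
tool_rot: [0.005, -0.074, 0.997, -0.004]
ft_force: [-0.4, -0.9, 0.9]
grip_width: 0.501
grip_force: 0.0
time_s: 25.55
tcp_pos: [483.9, -359.2, 282.4]
tool_rot: [-0.001, -0.074, 0.997, 0.0]
ft_force: [-0.8, -0.6, -0.3]
grip_width: 0.497
grip_force: 0.0
scene [(array([ 406.2, -124.2,   -2. ]), 0.97), (array([ 589.3, -130.1,   -3.8]), 0.96), (array([496.1, -88.9,  -1.7]), 0.95), (array([543.9,  20.4,   1.4]), 0.69), (array([464.5, 320.2,  12.8]), 0.6), (array([ 486.4, -353.9,    3.8]), 0.58)]
jar [array([394.,   6.,   5.])]
brush_bar [array([ 748., -144.,   -4.])]
crevice_tool [array([733., 195.,   3.])]
top [(array([ 491.3, -358.8,    4.1]), 0.94), (array([ 4.988e+02, -9.000e+01, -3.000e-01]), 0.73), (array([463.6, 319.8,  15.7]), 0.66), (array([391.8,   4.7,  -2. ]), 0.62), (array([539.9,  18.1,   1.3]), 0.57), (array([ 591. , -127.2,   -2. ]), 0.55)]
jar []
brush_bar [array([ 747., -147.,   -0.])]
crevice_tool [array([731., 189.,  -3.])]
```

View pics/end.png

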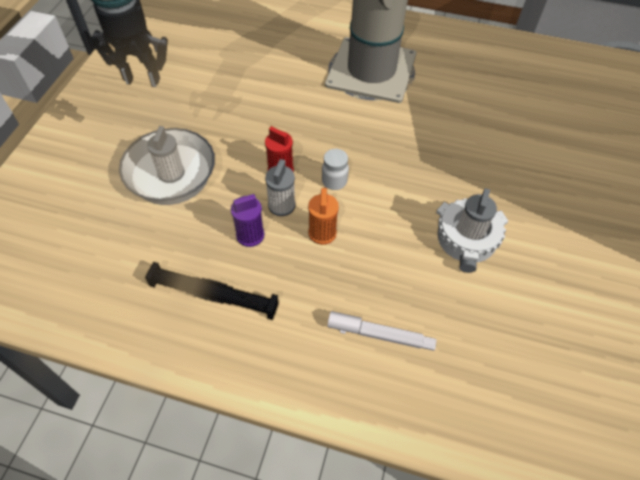

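The picture shows the heaviest upright in the basin (167,157), the lightest upright in the housing (478,215) and the middle one on the bench (281,190). The bystanders are where they were.

```bash
python3 -c "
from bench import *
print(finish_job())"
```

```text
the job is handed in; nothing more can be done
None
```

I handed the job in at about 26 s: the heaviest cartridge (4.9 N) stands in the basin, the lightest (1.1 N) in the housing well, and the middle one (2.6 N) on the bench; all three look upright, though the heaviest slipped about 16 mm in the grip and was briefly pressed into the basin floor at about 80 N before I eased off, and no verdict came back.

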